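# Shut the mini processor and snap its latch

## Robot

A 6-joint arm with a two-finger parallel gripper is mounted at the origin on the work surface. World frame = base frame: x ahead of the robot, y to its left, z up, the work surface at z = 0. Lengths are in m, angles in rad, forces in N, time in s.
With the tool pointing down it reaches from about 0.35 to 0.975 m from the base axis. Payload 4.9 kg.
Tool frame: the origin (TCP) lies midway between the tips of the shut fingers; the grasp point (between the pads) lies 19 mm behind it; z points along the fingers, y is the line along which they close (so a half turn about z gives the same grasp; the last joint's range is limited). The gripper opens to 85 mm and grips with 20 to 120 N. Pads are 22 mm wide; open, the fingers measure 114 mm over their backs; the gripper's body (76 mm by 85 mm) begins 54 mm behind the grasp point. The pads swing forward as they close: fully open they stand 13 mm farther back than shut.
Start: joints at [-1.4, 0.053, 1.613, -0, 1.476, -0.119], TCP at [0.179, -0.599, 0.231] pointing down, gripper open.
Joint ranges: [-3.01, 3.01], [-1.01, 2.22], [0.06, 2.58], [-1.02, 4.17], [0.09, 2.62], [-3.14, 3.14]. Speed limits (rad/s): [2.57, 2.57, 3.14, 3.14, 3.14, 3.14].

## Interface

Orientations are given as a rotation vector (axis times angle).
In Python, from station import ctrl gives the robot as it stands. The module is installed in compiled form; this text tells all that it offers.
- The arm moves only by the shell command python3 -m handwheel 'ROWS' [OPENING] [FORCE]. ROWS is JSON, a list of rows, each a list of 2 entries, a list of its own where there are three numbers: the shift along the tool's x, y, z in cm, then the turn, a rotation vector about the tool's x, y, z in rad. In form: [[[tx, ty, tz], [ax, ay, az]], ...]. A call has 1 to 5 rows; each row is the pose to reach, as a shift and turn from the pose commanded when the call began, along the tool's axes at that moment; what a row does not reach only later rows make up. A row lasts 1/8 s, in which the tool goes at most 62.5 mm and 10.7 degrees, less where a joint would pass 70% of its speed; a pose out of reach is approached as far as the arm can. A call with a gripper value outside its range is refused whole. OPENING is the gripper's target within -1 to 1 (shut at 1, half-way at 0, fully open at -1), set as the call begins (- or left out, the last holds). The fingers move at their own pace and stop on an object; FORCE is the grip in N (left out, the last holds). Time passes only in rows, so rows that repeat a pose let the fingers close. It gives the time, the measured TCP pose, the force, the opening and the grip force at its end, in the units of the state.
- ctrl.get_obs(): the state, without advancing time (a new reading comes with each control period).
- ctrl.get_image(name): name is "side" or "top" or "wrist"; returns the picture (400x640x3 uint8, blue, green, red); there is no depth.
- ctrl.calibration(name): a dict with "fx", "fy", "cx", "cy" (pixels), "R" (3x3) and "t" (3): a world point X has camera coordinates R X + t. Camera axes: x right, y down, z forward; pixel columns grow to the right and rows downward; lengths in m; the calibration is good to about 2 mm. A picture is of the moment at which its call begins: read the wrist's pose just before it. calibration takes no time and is no camera call; for the wrist camera it gives the pose at the moment of the call.
- ctrl.finish_job(): hands the job in; it is judged then, once.
Trained networks look in the newest picture that a camera, given by its name, has taken for a name from the list of things; names that differ only in an ending like _2 or _b are one class to them, and where a whole thing is asked for, a point or a joint stands for the part that bears it (a point fixed in the world has none). Each returns a list of dicts, best first, with "score" (0 to 1); they miss things now and then, are a little off and sometimes report something else, mostly with a low value. They report only what shows in the picture. A call takes as long as a camera call. They do not tell look-alikes from the thing itself.
- ctrl.look_for(camera, query): "position" ([column, row] in pixels, amid what is visible of it).
- ctrl.landmark_of(camera, query): "position" ([column, row] in pixels: a listed point, or the origin of a listed thing).
The state is a dict: "t": time; "q": joint angles; "dq": joint speeds; "effort": joint torques, N m; "tool_pos": TCP position; "tool_rot": TCP orientation; "contact_force": force on the tool from outside, world axes, zero at the start; "wrist_torque": the same for the moment, N m; "opening": finger opening in m; "grip_force": force on a finger pad.
Only numpy, scipy, OpenCV 4.12 (cv2) and the standard library are available. Lean on these libraries where they do the work, as an engineer would, in place of code of your own. Each camera call takes 0.05 s, during which the arm holds its last target. There are 200 camera calls.

## Task

Press the raised lid of the small food processor down until it is fully shut, then push its latch lever over past upright so that it snaps down over the lid into the locked position. Use light pushes of the fingertips only: grip and lift nothing, do not shove the processor out of its place, and leave the other things on the counter as they stand.

Things in the scene. Friction and masses are not known exactly. Their poses are not given: they have to be found in the camera images.
- processor: mini food processor, loose on rubber feet, 2.6 kg: white motor base 150 x 150 mm, 53 mm high, on it a clear bowl of radius 62 (foot) to 72 mm (rim, 135 mm above the counter). Origin: centre of the underside. z up; the latch is on its -x side (towards the robot, give or take the yaw), the lid's hinge on its +x side; its y axis is parallel to both hinge axes
- lid (a joint): angle of the lid, rad: 0 shut, grows as its free edge (latch side) rises, at most 1.1. Grey disc of radius 75 mm, 8 mm thick, 150 g; shut, its top is 145 mm above the counter. The hinge is stiff (0.22 N m): the lid stays where it is left and needs about 1 to 3 N at the press point
- lid_hinge (a point): middle of the lid's hinge axis, at (75, 0, 137) mm in the processor's frame; the axis runs along the processor's y. The disc's centre is 75 mm from it and the disc's underside lies in the plane of the axis. On the lid's top stands an open feed chute, 45 x 60 mm and 40 mm high, whose wall nearest the latch is 64.5 mm from this axis
- lid_press (a point): point on the lid's top face, 120 mm from the hinge axis and 30 mm in from the free edge: a good place to press. Shut, it lies at (-45, 0, 145) mm in the processor's frame
- latch (a joint): angle of the latch lever, rad: 0 unlocked (leaning outward from the lid, 0.6 rad from upright), 0.6 upright, 1.9 locked (folded inward over the lid, 15 degrees above level). An over-centre spring drives it away from upright to either stop: from 0 it needs about 2 N at the tip; once past upright it snaps on to 1.9 by itself
- latch_tip (a point): centre of the cross bar at the lever's tip (bar 40 mm along the processor's y, 12 mm thick), 66 mm from the pivot. The steel lever is 22 mm wide and 7 mm thick. Pivot: (-82, 0, 150) mm in the processor's frame, just outside the lid's free edge; unlocked, the tip is at (-119, 0, 204) mm there. White cheeks beside the pivot rise to 157 mm above the counter
- dispenser: bystander: steel push-pump soap dispenser, 68 mm across, 175 mm high; origin at the centre of its underside. To one side of the processor, some 165 mm from its centre
- pinch_bowls: bystander: nested stack of three stoneware pinch bowls, 84 mm across, 56 mm high; origin at the centre of the underside. To the other side of the processor, some 165 mm from its centre
- colander: bystander: steel colander, 210 mm across (270 mm over its two handles), 92 mm high; origin at the centre of the underside. At the right end of the row
- scraper: bystander: mint silicone scraper lying flat along its own x, 255 mm long, 55 mm wide at the blade, 14 mm high; origin at counter height near mid-length. At the left end of the row
Not all that is in view belongs to the job. Leave any green or purple look-alike of the processor alone.

How it is judged:
On the way, in this order (a step that is already met when the one before it is completed fails the run):
1. the lid is pressed shut with the latch still unlocked (value of joint lid below 0.05 rad and value of joint latch below 0.4 rad), for 0.2 s.
2. the latch lever is snapped over to locked, the lid still shut (value of joint lid below 0.05 rad and value of joint latch above 1.75 rad), for 0.2 s.
At the end, for the whole second after the job is handed in: The lid is shut (within 0.05 rad, about 7 mm at its free edge), the latch lever lies in its locked position (beyond 1.75 of 1.9 rad), and the processor stands level and at rest within 30 mm of where it was (all of step 2 and distance of processor from where it was at the start of the episode below 0.03 m and angle between processor's own z axis and vertical below 0.05 rad and linear speed of processor below 0.01 m/s); the robot touches nothing.
It fails at once if the processor is lifted or tipped (height (world z) of processor above 0.008 m or angle between processor's own z axis and vertical above 0.12 rad).
It fails at once if the processor is shoved more than 30 mm (distance of processor from where it was at the start of the episode above 0.03 m).
It fails at once if the processor, its lid or latch is gripped or forced with more than 80 N (contact force between the fingers and processor above 80 N).
It fails at once if a bystander is moved more than 20 mm, lifted or tipped (distance of any of dispenser, pinch_bowls, colander, scraper from where it was at the start of the episode above 0.02 m or angle between any of dispenser, pinch_bowls, colander, scraper's own z axis and vertical above 0.3 rad).
It also fails if it takes over 40 s, if anything falls off the work surface, if the arm or the gripper's body presses on something with over 40 N, if the wrist force passes 120 N, or if a joint passes its speed limit or range.

## Working session

There is one attempt and no reset: what is moved stays moved. The work goes in short steps, Python scripts to look and compute and a shell command to move; the robot and the scene stay as the last step left them, time stands still between calls to the robot, and variables do not carry over. Pictures are saved under pics/ and viewed, at most 10 in all, crops included, and the job is handed in when it is done.

```bash
mkdir -p pics; python3 - <<'E'
from station import ctrl
import cv2,numpy as np
o=ctrl.get_obs();print(o['t'],o['tool_pos'],o['tool_rot'])
a=ctrl.get_image("side");b=ctrl.get_image("top")
for c in("side","top"):
    for q in("processor","lid_hinge","lid_press","latch_tip","dispenser","pinch_bowls","colander","scraper"):
        print(c,q,[(np.round(d['position']).tolist(),round(d['score'],2)) for d in ctrl.landmark_of(c,q)][:4])
cv2.imwrite("pics/side.png",a);cv2.imwrite("pics/top.png",b)
E
```

```text
0.0 [ 0.17848793 -0.5983098   0.23006723] [-3.10664364e+00 -4.53353920e-01  7.30896593e-05]
side processor [([249.0, 156.0], 0.9), ([414.0, 318.0], 0.76), ([353.0, 233.0], 0.74), ([296.0, 247.0], 0.67)]
side lid_hinge [([402.0, 278.0], 0.6), ([301.0, 253.0], 0.56), ([242.0, 109.0], 0.55), ([164.0, 242.0], 0.23)]
side lid_press [([237.0, 138.0], 0.92), ([440.0, 321.0], 0.71), ([296.0, 208.0], 0.63)]
side latch_tip [([476.0, 345.0], 0.88), ([288.0, 170.0], 0.75), ([355.0, 232.0], 0.7), ([240.0, 147.0], 0.62)]
side dispenser [([235.0, 263.0], 0.69)]
side pinch_bowls [([353.0, 230.0], 0.56)]
side colander [([357.0, 231.0], 0.74), ([164.0, 241.0], 0.69), ([287.0, 172.0], 0.44)]
side scraper [([471.0, 210.0], 0.71), ([299.0, 255.0], 0.53)]
top processor [([336.0, 182.0], 0.9), ([383.0, 285.0], 0.84)]
top lid_hinge [([394.0, 321.0], 0.82), ([246.0, 124.0], 0.71), ([334.0, 143.0], 0.63)]
top lid_press [([390.0, 273.0], 0.79), ([343.0, 174.0], 0.63), ([221.0, 85.0], 0.61), ([164.0, 217.0], 0.16)]
top latch_tip [([203.0, 54.0], 0.69), ([393.0, 247.0], 0.59), ([333.0, 183.0], 0.19)]
top dispenser [([391.0, 168.0], 0.97)]
top pinch_bowls [([283.0, 196.0], 0.91)]
top colander [([458.0, 196.0], 0.66), ([281.0, 197.0], 0.63)]
top scraper [([164.0, 214.0], 0.78)]
```

View pics/side.png

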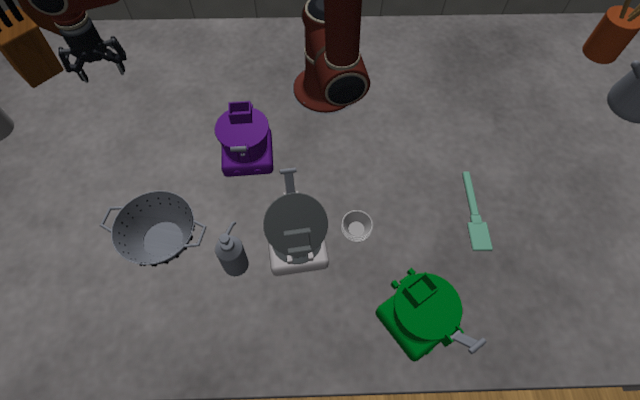

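View pics/top.png

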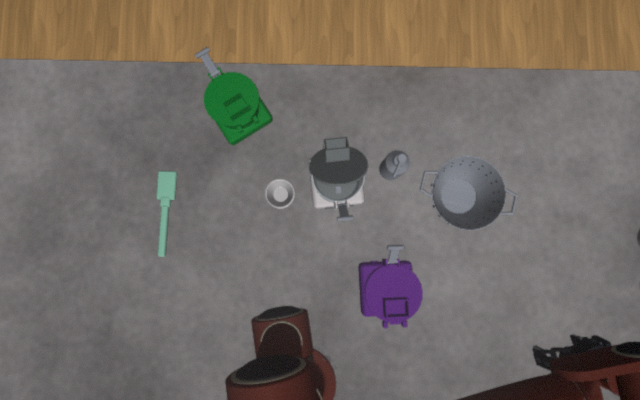

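In view: white/grey processor (side 297,235; top 338,180). Its look-alikes are purple (side 246,145; top 390,290) and green (side 425,310; top 235,105). The white one, between the dispenser and the bowls, is the target. Next I'll triangulate it and check a crop.

```bash
cat > h.py <<'E'
import numpy as np,cv2
from station import ctrl
def proj(c,X):
    k=ctrl.calibration(c);p=np.atleast_2d(X)@np.array(k['R']).T+np.array(k['t'])
    return np.c_[k['fx']*p[:,0]/p[:,2]+k['cx'],k['fy']*p[:,1]/p[:,2]+k['cy']]
def model(p,lid):  # p=x,y,yaw -> hinge, press, tip, origin, disc edge, base corners
    x,y,w=p[:3];c,s=np.cos(lid),np.sin(lid)
    L=lambda d,n:[.075-d*c+n*s,0,.137+d*s+n*c]
    P=np.array([[.075,0,.137],L(.12,.008),[-.119,0,.204],[0,0,0],L(.15,.004),[-.075,.075,.053],[-.075,-.075,.053],[.075,.075,.053],[.075,-.075,.053]])
    R=np.array([[np.cos(w),-np.sin(w),0],[np.sin(w),np.cos(w),0],[0,0,1]])
    return P@R.T+[x,y,0]
E
python3 - <<'E'
from h import *
from scipy.optimize import least_squares
ob=[("side",0,301,253),("side",1,296,208),("side",2,288,170),("side",3,296,247),("top",1,343,174),("top",2,344,217),("top",3,336,182),("top",5,315,207),("top",6,363,205),("side",7,326,270),("side",8,271,273)]
def f(v):
    m=model(v,v[3]);return np.concatenate([proj(c,m[i])[0]-[a,b] for c,i,a,b in ob])
r=least_squares(f,[.6,0,0,.8],loss='soft_l1',f_scale=2)
print(r.x);print(np.round(f(r.x).reshape(-1,2),1));print(model(r.x,r.x[3]).round(3))
a=cv2.imread("pics/side.png")[150:290,200:390];b=cv2.imread("pics/top.png")[120:240,250:440]
cv2.imwrite("pics/c.png",np.vstack([cv2.resize(a,(570,420//2*1)) if 0 else cv2.resize(a,None,fx=2.2,fy=2.2),cv2.resize(b,None,fx=2.2,fy=2.2)]))
for c in("side","top"):
  K=ctrl.calibration(c);print(c,-np.array(K['R']).T@K['t'],K['fx'])
E
```

```text
[ 0.58446066 -0.10004322  0.10622787  0.70634706]
[[-2.7  1.8]
 [-3.2 -2.1]
 [ 0.2  0.5]
 [ 0.6  1. ]
 [-2.6 -0.6]
 [ 0.   0.4]
 [-0.6 -0.6]
 [-2.4  0.1]
 [ 1.9 -2.6]
 [ 2.7 -6.5]
 [-1.4 -2. ]]
[[ 0.659 -0.092  0.137]
 [ 0.573 -0.101  0.221]
 [ 0.466 -0.113  0.204]
 [ 0.584 -0.1    0.   ]
 [ 0.548 -0.104  0.237]
 [ 0.502 -0.033  0.053]
 [ 0.518 -0.183  0.053]
 [ 0.651 -0.018  0.053]
 [ 0.667 -0.167  0.053]]
side [ 1.02823911 -0.06771211  1.06164664] 420.1046546570371
top [ 0.41115372 -0.0399565   1.22859053] 413.66861303963236
```

View pics/c.png

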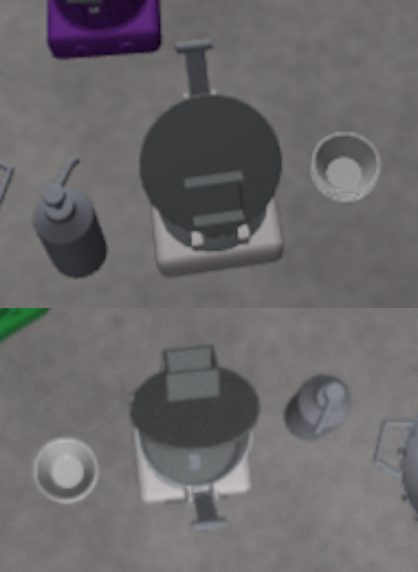

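The crop shows the white-based grey processor with its lid raised (about 0.7 rad) and the latch leaning toward the robot. It is the right one, and the fit is consistent to a few pixels. Fingers shut, rise, and go above it.

```bash
python3 -m handwheel '[[[0,0,-6],[0,0,0.1]],[[3,-2,-9],[0,0,0.18]],[[8,-5.5,-9],[0,0,0.18]],[[13,-9,-9],[0,0,0.18]],[[18,-12.5,-9],[0,0,0.18]]]' 1 20
cat >> h.py <<'E'
from scipy.spatial.transform import Rotation as Ro
def go(T,yaw=None):
    o=ctrl.get_obs();R=Ro.from_rotvec(o['tool_rot'])
    print("t",round(o['t'],2),"pos",np.round(o['tool_pos'],4),"F",np.round(o['contact_force'],1),"grip",o['opening'],"tool x",np.round(R.as_matrix()[:,0],3),"z",np.round(R.as_matrix()[:,2],3))
    for t in np.atleast_2d(T): print("to",np.round(t,3),"cm",np.round(100*R.inv().apply(t-o['tool_pos']),1))
E
python3 -c "
from h import *
go([.54,-.105,.36])"
```

```text
t: 1.52
tool_pos: [0.3162, -0.4262, 0.3215]
tool_rot: [3.136, 0.171, 0.001]
contact_force: [-0.1, -0.3, 0.1]
opening: -0.0001
grip_force: 0.0
t 1.52 pos [ 0.3162 -0.4262  0.3215] F [-0.1 -0.3  0.1] grip -5.803259172126903e-05 tool x [0.994 0.109 0.   ] z [ 0.001 -0.001 -1.   ]
to [ 0.54  -0.105  0.36 ] cm [ 25.7 -29.5  -3.9]
```

```bash
python3 -m handwheel '[[[4,-4.4,-3.9],[0,0,0]],[[8,-8.8,-3.9],[0,0,0]],[[12,-13.2,-3.9],[0,0,0]],[[16,-17.6,-3.9],[0,0,0]],[[19,-22,-3.9],[0,0,0]]]' >/dev/null
python3 -m handwheel '[[[2,-4,0],[0,0,0]],[[4,-7.5,0],[0,0,0]],[[4,-7.5,0],[0,0,0]]]'
python3 - <<'E'
from h import *
im=ctrl.get_image("wrist");
for q in("lid_press","lid_hinge","latch_tip","processor"): print(q,[(np.round(d['position']).tolist(),round(d['score'],2)) for d in ctrl.landmark_of("wrist",q)][:3])
m=model([.5845,-.100,.106],.7063)
p=proj("wrist",m).round();print(p.tolist())
for x in p[:5].astype(int): cv2.circle(im,tuple(map(int,x)),4,(0,0,255),1)
cv2.imwrite("pics/w1.png",im)
E
```

```text
t: 2.52
tool_pos: [0.5122, -0.1072, 0.3604]
tool_rot: [-3.136, -0.179, -0.0]
contact_force: [-0.2, -0.8, 0.7]
opening: -0.0001
grip_force: 0.0
lid_press [([322.0, 114.0], 0.58)]
lid_hinge [([321.0, 9.0], 0.68)]
latch_tip [([439.0, 303.0], 0.81), ([325.0, 230.0], 0.65), ([323.0, 11.0], 0.4)]
processor [([389.0, 290.0], 0.93)]
[[321.0, 8.0], [320.0, 107.0], [320.0, 223.0], [322.0, 88.0], [320.0, 142.0], [265.0, 148.0], [378.0, 148.0], [258.0, 22.0], [385.0, 23.0]]
```

View pics/w1.png

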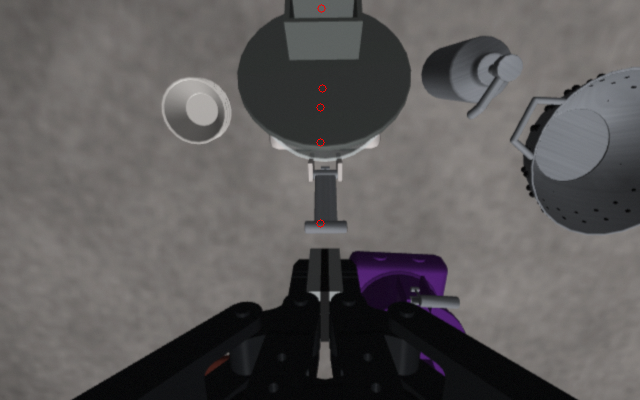

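The wrist picture shows the latch bar at (326,228), predicted (320,223), and the lid's free edge at row 150, predicted 142. So the processor is about 4 mm nearer and 4 mm to the right. Next I'll compute the press path.

```bash
cat >> h.py <<'E'
P=np.array([.580,-.104,.106])
def W(x,z,y=0): c,s=np.cos(P[2]),np.sin(P[2]);return np.array([P[0]+c*x-s*y,P[1]+s*x+c*y,z])
def press(a,d=.118,off=.011): return W(.075-d*np.cos(a)+.008*np.sin(a)+off,.137+d*np.sin(a)+.008*np.cos(a))
E
python3 -c "
from h import *
go([press(.8)+[0,0,.02]]+[press(a) for a in (.7,.55,.4,.25,.1,0)])"
```

```text
t 2.77 pos [ 0.5113 -0.1103  0.3603] F [ 0.4 -0.   0.3] grip -6.810402194540855e-05 tool x [ 0.994  0.108 -0.   ] z [-0. -0. -1.]
to [ 0.589 -0.103  0.247] cm [ 7.8  0.1 11.3]
to [ 0.581 -0.104  0.219] cm [ 7.   0.1 14.1]
to [ 0.57  -0.105  0.205] cm [ 5.9  0.1 15.5]
to [ 0.561 -0.106  0.19 ] cm [ 4.9  0.1 17. ]
to [ 0.554 -0.107  0.174] cm [ 4.3  0.1 18.6]
to [ 0.55  -0.107  0.157] cm [ 3.8  0.1 20.4]
to [ 0.548 -0.107  0.145] cm [ 3.7  0.1 21.5]
```

```bash
python3 -m handwheel '[[[4,0,5],[0,0,0]],[[7.5,0,10],[0,0,0]],[[7,0,13],[0,0,0]],[[7,0,14],[0,0,0]]]'
python3 -m handwheel '[[[-0.5,0,0.7],[0,0,0]],[[-1.1,0,1.5],[0,0,0]],[[-1.6,0,2.2],[0,0,0]],[[-2.1,0,3],[0,0,0]]]'
```

```text
t: 3.28
tool_pos: [0.5798, -0.1022, 0.2172]
tool_rot: [-3.135, -0.17, 0.007]
contact_force: [-0.3, -0.5, 1.0]
opening: -0.0
grip_force: 0.0
t: 3.78
tool_pos: [0.5604, -0.1043, 0.191]
tool_rot: [3.136, 0.172, 0.003]
contact_force: [1.5, -0.8, 0.9]
opening: -0.0
grip_force: 0.7
```

```bash
python3 -m handwheel '[[[-0.3,0,0.8],[0,0,0]],[[-0.6,0,1.6],[0,0,0]],[[-0.9,0,2.5],[0,0,0]],[[-1.1,0,3.4],[0,0,0]]]'
python3 -m handwheel '[[[0,0,0.5],[0,0,0]],[[0,0,1.0],[0,0,0]],[[0,0,1.0],[0,0,0]]]'
python3 -c "
from h import *
cv2.imwrite('pics/s2.png',cv2.resize(ctrl.get_image('side')[120:300,200:400],None,fx=3,fy=3))
go(press(0))"
```

```text
t: 4.28
tool_pos: [0.5494, -0.1051, 0.1556]
tool_rot: [-3.137, -0.172, -0.0]
contact_force: [1.2, -0.3, 1.2]
opening: 0.0002
grip_force: 0.6
t: 4.65
tool_pos: [0.5492, -0.1049, 0.1456]
tool_rot: [-3.136, -0.172, 0.001]
contact_force: [0.7, -0.5, -0.1]
opening: 0.0001
grip_force: 0.0
t 4.7 pos [ 0.5494 -0.1049  0.1459] F [-0.1 -0.3  0. ] grip 0.00029852332873014833 tool x [ 0.994  0.11  -0.   ] z [-0.  0. -1.]
to [ 0.548 -0.107  0.145] cm [-0.1  0.2  0.1]
```

View pics/s2.png

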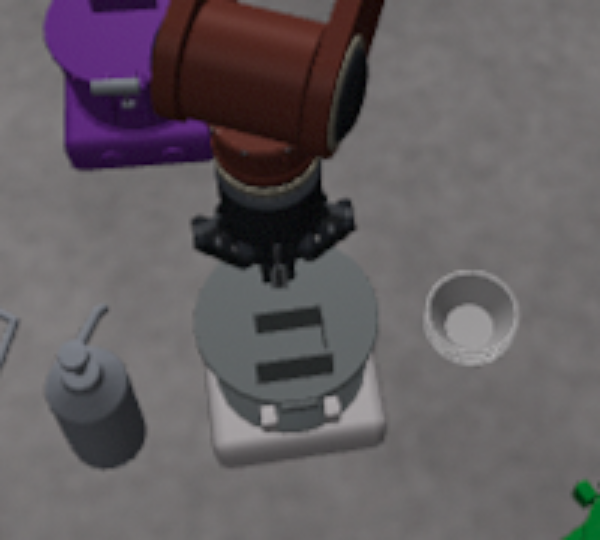

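The crop shows the lid almost down, with the fingertip on it at (278,275) and nothing shifted. There is no stop force yet, so I'll press a little further until it is felt.

```bash
python3 -m handwheel '[[[0,0,0.1],[0,0,0]],[[0,0,0.2],[0,0,0]],[[0,0,0.2],[0,0,0]]]'
```

```text
t: 5.08
tool_pos: [0.5496, -0.1051, 0.145]
tool_rot: [3.137, 0.172, 0.001]
contact_force: [-1.0, 0.7, 4.4]
opening: -0.0002
grip_force: 1.9
```

```bash
python3 -m handwheel '[[[0,0,0.1],[0,0,0]],[[0,0,0.2],[0,0,0]],[[0,0,0.3],[0,0,0]],[[0,0,0.3],[0,0,0]]]'
```

```text
t: 5.58
tool_pos: [0.5497, -0.1052, 0.1448]
tool_rot: [3.137, 0.173, 0.0]
contact_force: [-8.8, 2.1, 16.3]
opening: -0.0005
grip_force: 8.1
```

The stop is felt at z = 0.145 with 16 N, so the lid is shut. Retreat straight up.

```bash
python3 -m handwheel '[[[0,0,-4],[0,0,0]],[[0,0,-9],[0,0,0]],[[0,0,-14],[0,0,0]],[[-5,0,-16],[0,0,0]],[[-9,0,-16],[0,0,0]]]'
python3 - <<'E'
from h import *
im=ctrl.get_image("wrist");cv2.imwrite("pics/w2.png",im)
for q in("lid_press","latch_tip"): print(q,[(np.round(d['position']).tolist(),round(d['score'],2)) for d in ctrl.landmark_of("wrist",q)][:3])
print(proj("wrist",[W(-.119,.204),W(-.045,.145)]))
go([W(-.165,.25),W(-.165,.19),W(-.14,.19),W(-.06,.19)])
E
```

```text
t: 6.2
tool_pos: [0.4599, -0.1154, 0.3038]
tool_rot: [3.135, 0.173, 0.007]
contact_force: [1.0, -0.0, -0.2]
opening: -0.0
grip_force: 0.0
lid_press [([319.0, 84.0], 0.79), ([428.0, 317.0], 0.68), ([320.0, 45.0], 0.45)]
latch_tip [([460.0, 290.0], 0.85)]
[[325.0749433  194.96199445]
 [325.19381711  89.07646241]]
t 6.35 pos [ 0.4592 -0.1151  0.3014] F [-0.5  0.1 -0.7] grip -0.0001958404123602611 tool x [0.994 0.108 0.002] z [ 0.002 -0.001 -1.   ]
to [ 0.416 -0.121  0.25 ] cm [-4.4  0.2  5.1]
to [ 0.416 -0.121  0.19 ] cm [-4.4  0.1 11.1]
to [ 0.441 -0.119  0.19 ] cm [-1.9  0.2 11.1]
to [ 0.52 -0.11  0.19] cm [ 6.1  0.2 11.2]
```

View pics/w2.png

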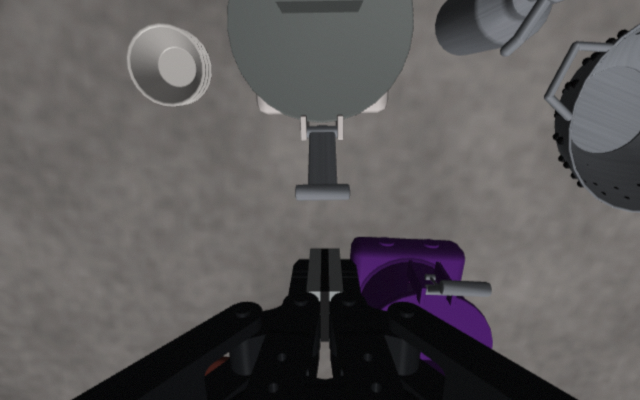

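The lid is shut. The latch bar is at (322,192), 3 px from the prediction, and still unlocked. Descend behind the bar.

```bash
python3 -m handwheel '[[[-4.4,0.2,3],[0,0,0]],[[-4.4,0.2,7],[0,0,0]],[[-4.4,0.2,11],[0,0,0]],[[-4.4,0.2,11],[0,0,0]]]'
python3 -m handwheel '[[[1,0,0],[0,0,0]],[[2,0,0],[0,0,0]],[[3,0,0],[0,0,0]],[[4,0,0],[0,0,0]]]'
```

```text
t: 6.85
tool_pos: [0.4147, -0.1207, 0.1873]
tool_rot: [-3.133, -0.173, 0.011]
contact_force: [-0.0, -0.0, 0.2]
opening: 0.0002
grip_force: 0.0
t: 7.35
tool_pos: [0.4571, -0.1175, 0.1922]
tool_rot: [3.136, 0.173, -0.0]
contact_force: [-3.2, -0.2, 2.0]
opening: -0.0001
grip_force: 1.2
```

```bash
python3 -m handwheel '[[[0.8,0,0],[0,0,0]],[[1.6,0,0],[0,0,0]],[[2.4,0,0],[0,0,0]],[[3.2,0,0],[0,0,0]],[[4,0,0],[0,0,0]]]'
python3 -m handwheel '[[[0.6,0,0],[0,0,0]],[[0.6,0,0],[0,0,0]]]'
python3 - <<'E'
from h import *
cv2.imwrite('pics/s3.png',np.hstack([cv2.resize(ctrl.get_image(c)[120:300,220:400],None,fx=2.2,fy=2.2) for c in('side','top')]))
go(W(-.06,.19))
E
```

```text
t: 7.98
tool_pos: [0.4965, -0.1129, 0.1912]
tool_rot: [-3.137, -0.172, -0.0]
contact_force: [-0.7, 0.2, 0.3]
opening: 0.0004
grip_force: 0.0
t: 8.22
tool_pos: [0.5023, -0.1123, 0.1913]
tool_rot: [-3.137, -0.173, 0.0]
contact_force: [-0.0, 0.5, 0.7]
opening: 0.0001
grip_force: 0.0
t 8.32 pos [ 0.5019 -0.1123  0.1912] F [ 0.5 -0.5  0.6] grip -0.00017197035449669084 tool x [ 0.994  0.11  -0.   ] z [-0.  0. -1.]
to [ 0.52 -0.11  0.19] cm [1.9 0.  0.1]
```

View pics/s3.png

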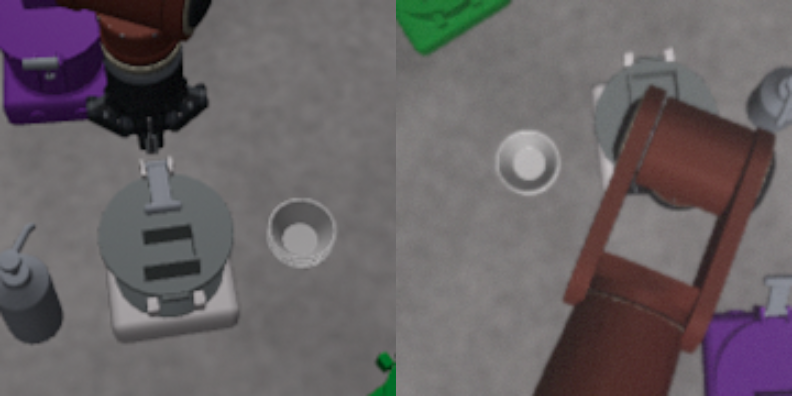

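The side crop shows the lever folded over the shut lid, with its bar at (162,206); the fingers are free of it. Back off upward and check once from the wrist.

```bash
python3 -m handwheel '[[[-1,0,-3],[0,0,0]],[[-3,0,-8],[0,0,0]],[[-4,0,-12],[0,0,0]],[[-4,0,-12],[0,0,0]],[[-4,0,-12],[0,0,0]]]'
python3 - <<'E'
from h import *
im=ctrl.get_image("wrist")
for X in (W(-.082+.066*np.sin(1.3),.150+.066*np.cos(1.3)),):
    p=proj("wrist",X)[0];print(p);cv2.circle(im,tuple(int(v) for v in p),5,(0,0,255),1)
cv2.imwrite("pics/w3.png",im)
E
```

```text
t: 8.95
tool_pos: [0.4619, -0.1167, 0.3107]
tool_rot: [-3.137, -0.172, 0.001]
contact_force: [-0.5, -0.6, -0.3]
opening: 0.0003
grip_force: 0.0
[323.70806909  55.81906136]
```

View pics/w3.png

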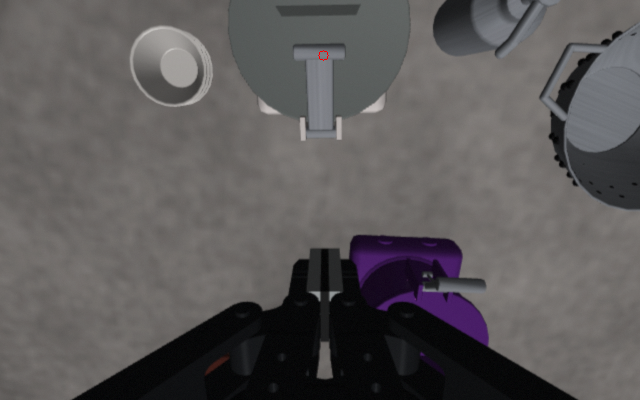

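The bar lies at (320,52), matching the predicted locked place (324,56). The processor and its neighbours stand where they were.

```bash
python3 -c "
from station import ctrl
print(ctrl.finish_job())"
```

```text
the job is handed in; nothing more can be done
None
```

The processor's lid is pressed shut and its latch snapped over to locked, nothing else was seen to move, and the job is handed in; no verdict came back.

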